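Slide the wooden board out over the end of the pastry slab

TASK

The wooden board lies flat on the marble slab and is too thin to get fingers under. With the fingertips, and without picking it up, push it along the slab towards the slab's right-hand end (right as seen from the robot) until its leading end, the one with the hole, sticks out 4 cm past the slab's edge and square to it, then leave it lying flat there, its sides still within the slab's width, so that the baker can take it from below. Leave the bowls, egg cup, jug and cutter where they stand.

Things in the scene. Friction and masses are not known exactly. Their poses are not given: they have to be found in the camera images.
- board: thin wooden board, loose, 110 mm (its x) by 130 mm (its y) by 10 mm thick, 90 to 185 g, lying flat on the marble slab, with an 18 mm hole through it on the centre line, 20 mm from its leading end (-y end). Origin: centre of its underside. It starts up to 0.3 rad askew to the slab. It can be pushed by the 10 mm high face of its rear (+y) end, 65 mm from the origin.
- board_lead (a point): middle of the lower edge of the board's leading end (its -y end, the one near the hole): 65 mm from the board's origin along its -y
- slab: grey-white marble pastry slab, fixed to the worktop, 320 mm (its x) by 340 mm (its y) by 30 mm thick; its top is 30 mm above its origin, which is the centre of its underside, on the tiles (z = 0). Its -y end is the right-hand end as the robot sees it. The three small bystanders on it stand about 130 mm either side of its centre line (x = 0), which is the board's lane. Its axes are turned by up to about 35 degrees from the robot's.
- slab_edge (a point): middle of the upper edge of the slab's right-hand (-y) end, 170 mm from the slab's centre; same axes as the slab, -y points outward over the edge
- pinch_bowl: small clear glass pinch bowl, 56 mm across the rim, 28 mm tall, on the marble slab beside the board's lane. Origin: centre of its underside. A bystander, to be left where it stands.
- egg_cup: white egg cup with a brown egg in it, 48 mm across, 64 mm tall, on the marble slab beside the lane. Origin: centre of its underside. A bystander, to be left where it stands.
- creamer: small white ceramic jug, 52 mm across (handle and spout reach 36 mm from the axis), 56 mm tall, on the marble slab beside the lane. Origin: centre of its underside. A bystander, to be left where it stands.
- egg_bowl: white bowl of three brown eggs, 150 mm across, about 70 mm tall, on the tiles to the left. Origin: centre of its underside. A bystander, to be left where it stands.
- mix_bowl: large white bowl, 200 mm across, 85 mm tall, on the tiles to the right. Origin: centre of its underside. A bystander, to be left where it stands.
- glass_bowl: clear glass bowl, 120 mm across, 50 mm tall, on the tiles to the left. Origin: centre of its underside. A bystander, to be left where it stands.
- cutter: steel ring pastry cutter, 70 mm across, 40 mm tall, on the tiles to the right. Origin: centre of its underside. A bystander, to be left where it stands.
Not all that is in view belongs to the job. Of the things like the board, leave any that is blue; of the rest the larger one is meant.

How it is judged:
At the end, for the whole second after the job is handed in: Middle of the board's leading end 30 to 50 mm past the slab's right-hand edge; board within 0.17 rad of square to it, centre within 100 mm of the slab's centre line, flat on the slab (4 mm, 0.05 rad), at rest; every bystander within 20 mm of where it stood (y of board_lead in the frame of slab_edge between -0.05 and -0.03 m and angle between the y axis of board and the y axis of slab, either way round below 0.17 rad and x of board in the frame of slab between -0.1 and 0.1 m and z of board in the frame of slab between 0.026 and 0.034 m and angle between board's own z axis and vertical below 0.05 rad and linear speed of board below 0.01 m/s and not (distance of any of pinch_bowl, egg_cup, creamer, egg_bowl, mix_bowl, glass_bowl, cutter from where it was at the start of the episode above 0.02 m)); the robot touches nothing.
It fails at once if the board is lifted or tipped (its centre more than 8 mm off the slab's top, or tilted more than 0.2 rad) (z of board in the frame of slab above 0.038 m or angle between board's own z axis and vertical above 0.2 rad).
It fails at once if a bystander is pushed or carried more than 20 mm from where it stood (distance of any of pinch_bowl, egg_cup, creamer, egg_bowl, mix_bowl, glass_bowl, cutter from where it was at the start of the episode above 0.02 m).
It also fails if it takes over 48 s, if anything falls off the work surface, if the arm or the gripper's body presses on something with over 40 N, if the wrist force passes 120 N, or if a joint passes its speed limit or range.

ROBOT

A 7-joint arm with a two-finger parallel gripper is mounted at the origin on the work surface. World frame = base frame: x ahead of the robot, y to its left, z up, the work surface at z = 0. Lengths are in m, angles in rad, forces in N, time in s.
With the tool pointing down it reaches from about 0.425 to 0.875 m from the base axis. Payload 4.7 kg.
Tool frame: the origin (TCP) lies between the finger pads; the fingertips stand 22 mm ahead of it and the grasp point (between the pads) lies 3 mm ahead of it; z points along the fingers, y is the direction in which the jaws open and shut (so a half turn about z gives the same grasp; the last joint's range is limited). The gripper opens to 85 mm and grips with 20 to 120 N. Pads are 22 mm wide; open, the fingers measure 114 mm over their backs; the gripper's body (76 mm by 85 mm) begins 54 mm behind the grasp point. The pads swing forward as they close: fully open they stand 13 mm farther back than shut.
Start: joints at [-1.245, 0.321, -0.07, 1.45, 0.023, 1.371, -0.057], TCP at [0.199, 0.619, 0.253] pointing down, gripper open.
Joint ranges: [-2.86, 2.86], [-0.3, 2.09], [-1.38, 1.24], [0.06, 2.45], [-1.56, 4.7], [0.09, 2.05], [-2.69, 2.69]. Speed limits (rad/s): [2.57, 2.57, 3.14, 3.14, 3.14, 3.14, 3.14].

INTERFACE

Orientations are given as a unit quaternion [x, y, z, w].
In Python, from workcell import arm gives the robot as it stands.
- The arm moves only by the tool send_rows, never from a script. Its argument "commands" is text: rows parted by semicolons, each of 7 numbers parted by spaces: the shift along the world's x, y, z in cm, then the turn, a rotation vector about the world's x, y, z in degrees, then the opening, from 0 (shut) to 1 (fully open). A call has 1 to 12 rows; each row shifts and turns the commanded pose from where the row before left it; what a row does not reach is not made up. A row lasts 1/10 s, in which the tool goes at most 50 mm and 8.59 degrees, less where a joint would pass 70% of its speed; a pose out of reach is approached as far as the arm can. A call with a gripper value outside its range is refused whole. The fingers move at their own pace and stop on an object; the grip force is fixed at half the most. Time passes only in rows, so rows that do not move let the fingers close. It gives the time, the measured TCP pose, the force and the opening at its end, in the units of the state.
- arm.get_state(): the state, without advancing time (a new reading comes with each control period).
- arm.grab_frame(name): name is "scene" or "top" or "wrist"; returns a dict with "image" (480x640x3 uint8, blue, green, red), "range_z" (480x640 float32, m along the optical axis (not along the pixel's ray), 0 where there is no reading), "fovy" (degrees; the focal length in pixels is half the picture's height over the tangent of half this angle, whatever the lens; pixels are square), "cx", "cy" (the principal point, pixels), "eye" and "attitude" of the camera in the world. Camera axes: x right, y down, z forward; pixel columns grow to the right and rows downward; lengths in m; the calibration is good to about 2 mm. A picture is of the moment at which its call begins.
- arm.close_job(): hands the job in, once; it reports no verdict.
The state is a dict: "time": time; "joints": joint angles; "joint_velocities": joint speeds; "tau": joint torques, N m; "tool_pos": TCP position; "ee_rot": TCP orientation; "ft_force": force on the tool from outside, world axes, zero at the start; "torque": the same for the moment, N m; "grip_width": finger opening in m.
Only numpy, scipy, OpenCV 4.12 (cv2) and the standard library are available. Lean on these libraries where they do the work, as an engineer would, in place of code of your own. Each camera call takes 0.05 s, during which the arm holds its last target.

## Working session

There is one attempt and no reset: what is moved stays moved. The work goes in short steps, Python scripts to look and compute and a tool call to move; the robot and the scene stay as the last step left them, time stands still between calls to the robot, and variables do not carry over. Pictures are saved under pics/ and viewed, and the job is handed in when it is done.

Besides the shell and the picture viewer there is one more tool, called after "Request:" by a JSON object that holds its "method" and its "body", one argument or row to a line. send_rows: Moves the arm, as the interface text tells. Its arguments: {"type":"object","properties":{"commands":{"type":"string"}},"required":["commands"]}

```bash
mkdir -p pics; ls
python3 - <<'E'
from workcell import arm
import cv2
s=arm.get_state()
print(s)
for n in ["top","scene"]:
    f=arm.grab_frame(n); cv2.imwrite(f"pics/{n}0.png",f["image"]); print(n,f["fovy"],f["cx"],f["cy"],f["eye"],f["attitude"])
E
```

```text
pics
{'time': 0.0, 'joints': array([-1.24494465,  0.32182512, -0.07007915,  1.45164579,  0.0226191 ,
        1.37080178, -0.05692461]), 'joint_velocities': array([ 0.00100119,  0.00010177, -0.00061208,  0.00097166, -0.00081963,
       -0.00041314,  0.00015325]), 'tau': array([ 1.78767277e-04, -4.93579030e+01, -3.81990960e-01, -3.14339340e+01,
        1.30371196e-02,  1.11358622e-02, -3.90775847e-05]), 'tool_pos': array([0.19927746, 0.61819021, 0.25223671]), 'ee_rot': array([ 1.55243418e-01,  9.87875794e-01, -9.42431738e-04, -8.85207462e-05]), 'ft_force': array([ 1.6542284 , -0.79394322,  0.33251843]), 'torque': array([-0.00744993, -0.05634608,  0.05392904]), 'grip_width': 0.08558435013431213}
top 49.28681408049692 319.83706619187535 244.1893484392847 [ 0.39290831 -0.01936951  1.21518762] [ 0.70865748 -0.70407839  0.03186252 -0.03260321]
scene 45.71708944540015 321.06241772339365 245.63739735788042 [1.54300042 0.74718737 0.89393923] [ 0.39478377  0.78823051 -0.41845435 -0.21848205]
```

View pics/top0.png

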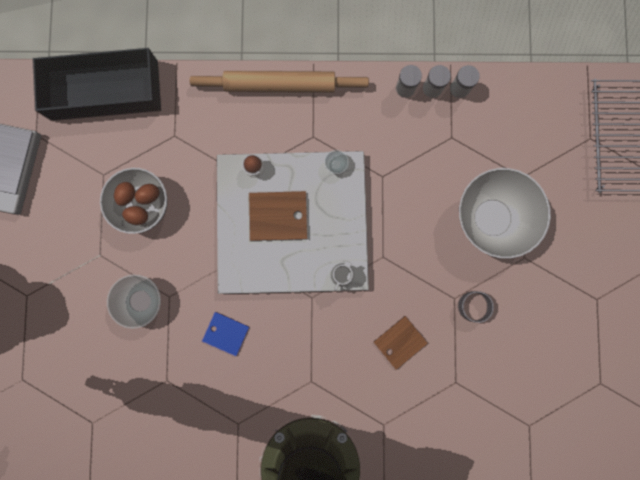

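View pics/scene0.png

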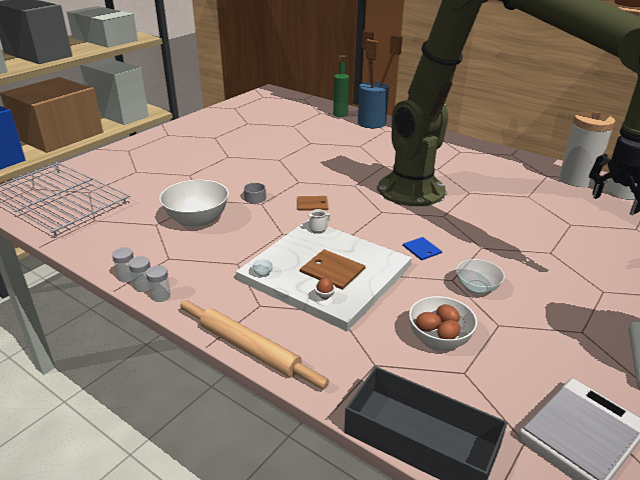

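The top view has three board-like things: brown on the slab at (279,216), blue at (226,334), and a smaller brown one at (401,342). The one on the slab fits: it isn't blue and it's the larger brown one. Next I'll measure it and check it in an enlarged crop.

```bash
cat > h.py <<'E'
import numpy as np, cv2
from scipy.spatial.transform import Rotation as R
def ray(f,uv,z):
    uv=np.atleast_2d(uv).astype(float); fl=240/np.tan(np.radians(f["fovy"]/2))
    d=np.c_[(uv[:,0]-f["cx"])/fl,(uv[:,1]-f["cy"])/fl,np.ones(len(uv))]
    d=R.from_quat(f["attitude"]).apply(d); e=np.array(f["eye"])
    return e+d*((z-e[2])/d[:,2])[:,None]
def proj(f,p):
    fl=240/np.tan(np.radians(f["fovy"]/2)); c=R.from_quat(f["attitude"]).inv().apply(np.atleast_2d(p)-np.array(f["eye"]))
    return np.c_[f["cx"]+fl*c[:,0]/c[:,2],f["cy"]+fl*c[:,1]/c[:,2]]
def big(m,n=1):
    c,_=cv2.findContours(m.astype(np.uint8),cv2.RETR_EXTERNAL,cv2.CHAIN_APPROX_NONE)
    return sorted(c,key=cv2.contourArea,reverse=True)[:n]
def masks(f):
    hsv=cv2.cvtColor(f["image"],cv2.COLOR_BGR2HSV); h,s,v=cv2.split(hsv)
    return ((h<20)&(s>120)&(v>40)), hsv
def rect(f,c,z,off=0.):
    # pixel contour -> plane -> min area rect (mm)
    P=ray(f,c.reshape(-1,2),z)[:,:2]; r=cv2.minAreaRect((P*1000).astype(np.float32))
    return r,cv2.boxPoints(r)/1000
E
python3 - <<'E'
from workcell import arm
from h import *
f=arm.grab_frame("top")
m,hsv=masks(f)
for c in big(m,8):
    if cv2.contourArea(c)<150: continue
    (u,v),wh,a=cv2.minAreaRect(c); r,b=rect(f,c,.04); print("brown",round(u),round(v),np.round(r[0]),np.round(r[1],1),round(r[2],1),b.round(3).tolist())
h,s,v=cv2.split(hsv)
wm=((s<45)&(v>150)); wm[:, :200]=0; wm[:140]=0; wm[:,390:]=0; wm[310:]=0
c=big(wm)[0]; c=cv2.convexHull(c); r,b=rect(f,c,.03); print("slab",np.round(r[0]),np.round(r[1],1),r[2],b.round(3).tolist())
p=cv2.resize(f["image"][140:310,200:390],None,fx=4,fy=3.5,interpolation=cv2.INTER_CUBIC); cv2.imwrite("pics/crop.png",cv2.resize(f["image"][140:310,200:390],None,fx=3.5,fy=3.5,interpolation=cv2.INTER_CUBIC))
for n,uv in dict(hole=(298,216)).items(): print(n,ray(f,uv,.04).round(3))
E
```

```text
brown 400 342 [ 283. -198.] [75.1 87.8] 39.4 [[0.22699999809265137, -0.18799999356269836], [0.28200000524520874, -0.2549999952316284], [0.3400000035762787, -0.20800000429153442], [0.2849999964237213, -0.14000000059604645]]
brown 278 209 [580.  79.] [ 73.4 120.7] 0.4 [[0.5429999828338623, 0.13899999856948853], [0.5440000295639038, 0.017999999225139618], [0.6169999837875366, 0.01899999938905239], [0.6159999966621399, 0.14000000059604645]]
brown 123 193 [615. 429.] [46.1 41.1] 0.4 [[0.5910000205039978, 0.4490000009536743], [0.5920000076293945, 0.40799999237060547], [0.6380000114440918, 0.4090000092983246], [0.6380000114440918, 0.44999998807907104]]
brown 134 215 [565. 404.] [51.2 36.3] 63.9 [[0.5370000004768372, 0.3889999985694885], [0.5699999928474426, 0.37299999594688416], [0.5929999947547913, 0.4189999997615814], [0.5600000023841858, 0.4350000023841858]]
brown 146 193 [615. 380.] [37.2 48.9] 14.7 [[0.5910000205039978, 0.39800000190734863], [0.6029999852180481, 0.35100001096725464], [0.6389999985694885, 0.3610000014305115], [0.6259999871253967, 0.40799999237060547]]
slab [558.  49.] [324.2 343.2] 1.6613765954971313 [[0.39100000262260437, 0.2150000035762787], [0.4009999930858612, -0.12800000607967377], [0.7250000238418579, -0.11800000071525574], [0.7149999737739563, 0.22499999403953552]]
hole [[0.564 0.032 0.04 ]]
```

View pics/crop.png

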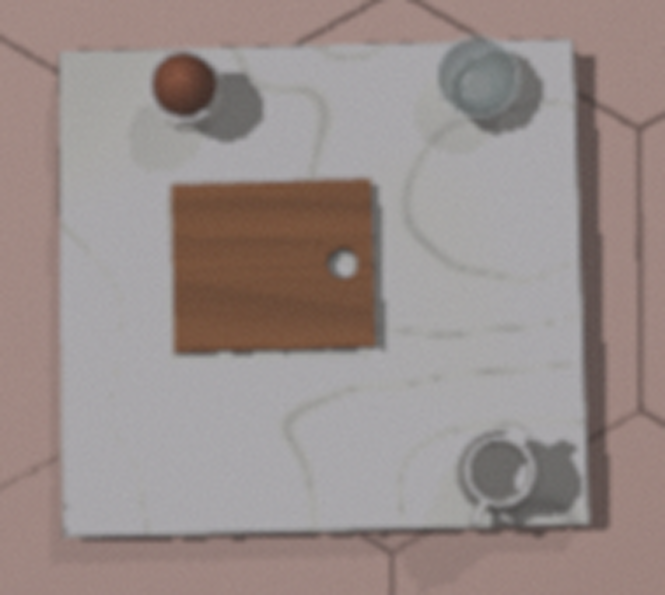

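The crop confirms it: the board on the slab at (279,216) has its hole on the right, towards the right-hand end. My mask cut off the lower part of the board, so I'll measure it again.

```bash
cat >> h.py <<'E'
SC=None
def board(f):
    hsv=cv2.cvtColor(f["image"],cv2.COLOR_BGR2HSV); h,s,v=cv2.split(hsv)
    m=(((h<20)|(h>170))&(s>100)&(v>25)); m[:180]=0; m[290:]=0; m[:,:215]=0; m[:,420:]=0
    m=cv2.morphologyEx(m.astype(np.uint8),cv2.MORPH_CLOSE,np.ones((9,9)))
    return big(m)[0]
E
python3 - <<'E'
from workcell import arm
from h import *
f=arm.grab_frame("top")
r,b=rect(f,board(f),.04); print("board",r); print(b.round(4))
g=ray(f,np.array([[172,185],[372,180],[376,347],[175,352]])/3.5+[200,140],.04); print(g.round(4))
g=ray(f,np.array([[60,52],[572,40],[589,522],[66,535]])/3.5+[200,140],.03); print("slab",g.round(4))
print("hole",ray(f,np.array([344,263])/3.5+[200,140],.04))
print("egg,pinch,creamer", [ray(f,np.array(p)/3.5+[200,140],z).round(3) for p,z in [((184,86),.085),((480,80),.05),((498,470),.08)]])
d=f["range_z"]; print("depth slab",d[270,250], "board",d[216,270])
E
```

```text
board ((565.1356201171875, 78.16842651367188), (106.22787475585938, 125.78632354736328), 2.186009407043457)
[[0.5097 0.139 ]
 [0.5145 0.0133]
 [0.6206 0.0173]
 [0.6158 0.143 ]]
[[0.6167 0.1439 0.04  ]
 [0.6208 0.0139 0.04  ]
 [0.5116 0.0103 0.04  ]
 [0.5076 0.1399 0.04  ]]
slab [[ 0.7071  0.2209  0.03  ]
 [ 0.7173 -0.1172  0.03  ]
 [ 0.4001 -0.1278  0.03  ]
 [ 0.3896  0.2093  0.03  ]]
hole [[0.56619421 0.0315069  0.04      ]]
egg,pinch,creamer [array([[0.671, 0.131, 0.085]]), array([[ 0.685, -0.056,  0.05 ]]), array([[ 0.432, -0.067,  0.08 ]])]
depth slab 1.18277 board 1.1866465
```

Request:
{"method": "send_rows", "body": {
  "commands": "2 -2 0 0 0 -4 0.6;2 -2 0 0 0 -4 0.6;2 -2 0 0 0 -4 0.6;2 -2 0 0 0 -4 0.6;2 -2 0 0 0 -4 0.6;2 -2 0 0 0 -4 0.6;2 -2 0 0 0 -4 0.6;2 -2 0 0 0 -4 0.6;2 -2 0 0 0 -4 0.6;2 -2 0 0 0 -4 0.6;2 -2 0 0 0 -4 0.6;2 -2 0 0 0 -4 0.6"
}}

```text
time: 1.4
tool_pos: [0.4411, 0.377, 0.2534]
ee_rot: [0.546, 0.838, 0.0, 0.0]
ft_force: [0.5, -0.8, 0.8]
grip_width: 0.0509
```

Request:
{"method": "send_rows", "body": {
  "commands": "2 -3 -1 0 0 -4 0.6;2 -3 -1 0 0 -4 0.6;2 -3 -1 0 0 -4 0.6;2 -3 -1 0 0 -4 0.6;2 -3 -1 0 0 -4 0.6;2 -3 -1 0 0 -2 0.6;0 0 0 0 0 0 0.6;0 0 0 0 0 0 0.6"
}}

```text
time: 2.2
tool_pos: [0.5601, 0.1968, 0.193]
ee_rot: [0.695, 0.719, -0.0, -0.0]
ft_force: [-0.2, -0.4, 0.4]
grip_width: 0.0517
```

Request:
{"method": "send_rows", "body": {
  "commands": "0 0 -3 0 0 0 0.6;0 0 -3 0 0 0 0.6;0 0 -3 0 0 0 0.6;0 0 -2 0 0 0 0.6;0 0 -1.3 0 0 0 0.6;0 0 0 0 0 0 0.6;0 0 0 0 0 0 0.6"
}}

```text
time: 2.9
tool_pos: [0.5599, 0.1994, 0.0712]
ee_rot: [0.694, 0.72, 0.001, 0.0]
ft_force: [0.3, -0.9, 0.6]
grip_width: 0.0513
```

Run:
```python
from workcell import arm
from h import *
for n in ["wrist","scene"]:
    f=arm.grab_frame(n); im=f["image"]
    if n=="scene": im=cv2.resize(im[200:340,220:440],None,fx=3.5,fy=3.5,interpolation=cv2.INTER_CUBIC)
    cv2.imwrite(f"pics/{n}1.png",im)
```

```text
(no output)
```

View pics/wrist1.png

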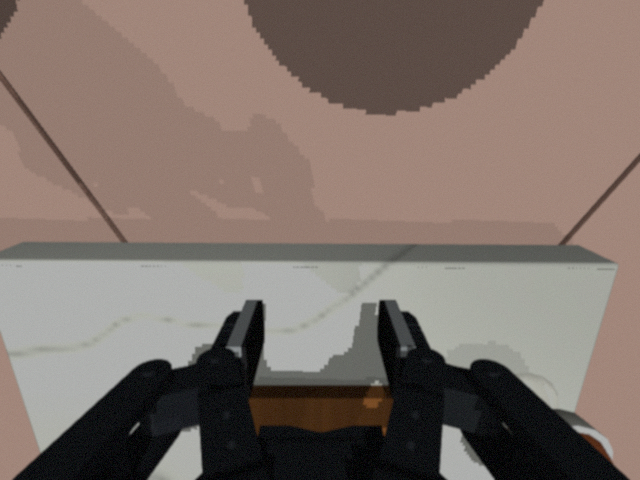

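View pics/scene1.png

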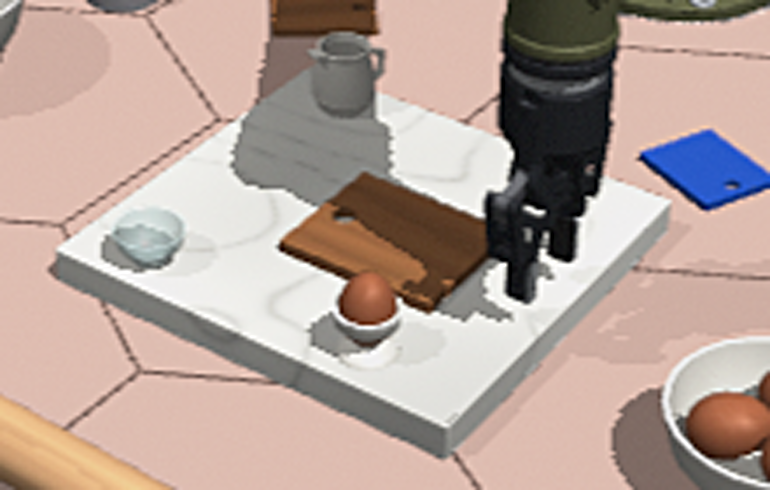

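In the wrist view the two fingertips, at (253,305) and (390,305), are over bare marble. They are behind the board's rear edge (row 387) and to either side of its centre line. I'll lower them slowly until they touch.

Request:
{"method": "send_rows", "body": {
  "commands": "0 0 -0.5 0 0 0 0.6;0 0 -0.5 0 0 0 0.6;0 0 -0.2 0 0 0 0.6;0 0 0 0 0 0 0.6;0 0 0 0 0 0 0.6"
}}

```text
time: 3.5
tool_pos: [0.5594, 0.1986, 0.0583]
ee_rot: [0.694, 0.72, -0.0, 0.0]
ft_force: [-0.5, 0.1, -0.3]
grip_width: 0.0514
```

Request:
{"method": "send_rows", "body": {
  "commands": "0 0 -0.2 0 0 0 0.6;0 0 -0.2 0 0 0 0.6;0 0 0 0 0 0 0.6;0 0 0 0 0 0 0.6"
}}

```text
time: 3.9
tool_pos: [0.5594, 0.1986, 0.0543]
ee_rot: [0.694, 0.72, -0.0, 0.0]
ft_force: [-0.3, 0.5, -0.5]
grip_width: 0.0513
```

Request:
{"method": "send_rows", "body": {
  "commands": "0 0 -0.2 0 0 0 0.6;0 0 0 0 0 0 0.6;0 0 0 0 0 0 0.6"
}}

```text
time: 4.2
tool_pos: [0.5593, 0.1987, 0.0523]
ee_rot: [0.694, 0.72, -0.0, 0.0]
ft_force: [0.3, 0.0, 1.4]
grip_width: 0.0511
```

Request:
{"method": "send_rows", "body": {
  "commands": "0 0 -0.2 0 0 0 0.6;0 0 0 0 0 0 0.6;0 0 0 0 0 0 0.6"
}}

```text
time: 4.5
tool_pos: [0.5594, 0.1987, 0.0503]
ee_rot: [0.694, 0.72, -0.0, 0.0]
ft_force: [-0.5, -0.1, 0.1]
grip_width: 0.0511
```

Request:
{"method": "send_rows", "body": {
  "commands": "0 0 -0.1 0 0 0 0.6;0 0 0 0 0 0 0.6;0 0 0 0 0 0 0.6"
}}

```text
time: 4.8
tool_pos: [0.5594, 0.1986, 0.0493]
ee_rot: [0.694, 0.72, -0.0, 0.0]
ft_force: [-0.2, -0.3, 0.2]
grip_width: 0.0511
```

Request:
{"method": "send_rows", "body": {
  "commands": "0 0 -0.1 0 0 0 0.6;0 0 0 0 0 0 0.6;0 0 0 0 0 0 0.6"
}}

```text
time: 5.1
tool_pos: [0.5596, 0.1987, 0.0489]
ee_rot: [0.694, 0.72, 0.0, 0.0]
ft_force: [-0.8, -0.1, 5.7]
grip_width: 0.0514
```

Request:
{"method": "send_rows", "body": {
  "commands": "0 0 0.4 0 0 0 0.6;0 -1 0 0 0 0 0.6;0.1 -1 0 0 0 0 0.6;0 -1 0 0 0 0 0.6;0 -0.5 0 0 0 0 0.6;0.1 -0.5 0 0 0 0 0.6;0 -0.5 0 0 0 0 0.6;0 -0.5 0 0 0 0 0.6;0 -0.5 0 0 0 0 0.6;0 -0.5 0 0 0 0 0.6;0 0 0 0 0 0 0.6"
}}

```text
time: 6.2
tool_pos: [0.5615, 0.1376, 0.0524]
ee_rot: [0.694, 0.72, -0.0, 0.0]
ft_force: [0.1, -0.3, 0.1]
grip_width: 0.0512
```

```bash
cat > m.py <<'E'
from workcell import arm
from h import *
import sys
f=arm.grab_frame("top"); c=board(f); r,b=rect(f,c,.04); print(r); print(b.round(4))
cv2.imwrite(f"pics/{sys.argv[1]}.png",cv2.resize(f["image"][130:310,200:420],None,fx=3.2,fy=3.2,interpolation=cv2.INTER_CUBIC))
print(arm.get_state()["ft_force"].round(1))
E
python3 m.py t2
```

```text
((565.134521484375, 62.146148681640625), (104.7020492553711, 127.58220672607422), 2.7832319736480713)
[[ 0.5097  0.1233]
 [ 0.5159 -0.0041]
 [ 0.6205  0.001 ]
 [ 0.6143  0.1284]]
[-0.9  0.6  0. ]
```

View pics/t2.png

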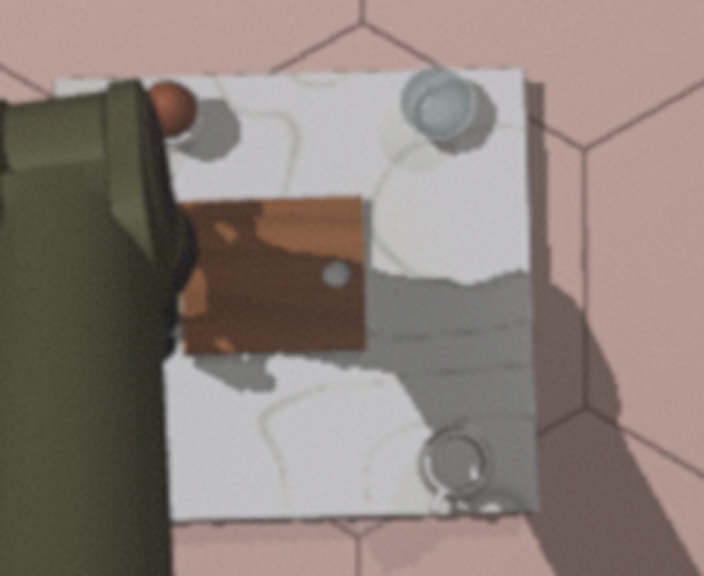

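The board has moved about 16 mm and is still square. Tool and board readings agree, with the rear face about 11 mm ahead of the TCP. I'll keep pushing.

Request:
{"method": "send_rows", "body": {
  "commands": "0 -0.7 0 0 0 0 0.6;0 -0.7 0 0 0 0 0.6;0.1 -0.7 0 0 0 0 0.6;0 -0.7 0 0 0 0 0.6;0 -0.7 0 0 0 0 0.6;0 -0.7 0 0 0 0 0.6;0.1 -0.7 0 0 0 0 0.6;0 -0.7 0 0 0 0 0.6;0 -0.7 0 0 0 0 0.6;0 -0.4 0 0 0 0 0.6;0 0 0 0 0 0 0.6"
}}

```text
time: 7.35
tool_pos: [0.5635, 0.0706, 0.0524]
ee_rot: [0.694, 0.72, -0.0, 0.0]
ft_force: [0.4, 0.2, -0.1]
grip_width: 0.0511
```

```bash
python3 m.py t3
```

```text
((565.8491821289062, -7.702678680419922), (107.54139709472656, 120.04766845703125), 0.3650992512702942)
[[ 0.5117  0.052 ]
 [ 0.5125 -0.0681]
 [ 0.62   -0.0674]
 [ 0.6192  0.0527]]
[ 0.6  0.5 -0.2]
```

View pics/t3.png

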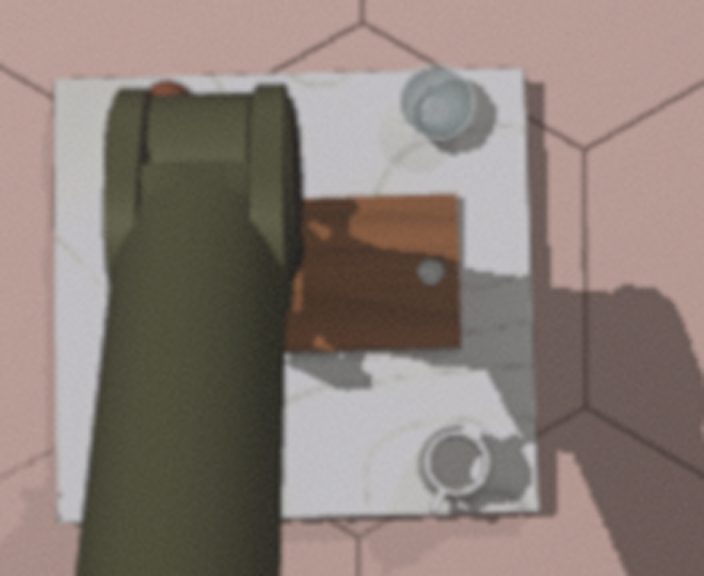

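Request:
{"method": "send_rows", "body": {
  "commands": "0 -0.7 0 0 0 0 0.6;0 -0.7 0 0 0 0 0.6;0.1 -0.7 0 0 0 0 0.6;0 -0.7 0 0 0 0 0.6;0 -0.7 0 0 0 0 0.6;0 -0.7 0 0 0 0 0.6;0.1 -0.7 0 0 0 0 0.6;0 -0.7 0 0 0 0 0.6;0 -0.7 0 0 0 0 0.6;0 -0.7 0 0 0 0 0.6;0 -0.5 0 0 0 0 0.6;0 0 0 0 0 0 0.6"
}}

```text
time: 8.6
tool_pos: [0.5654, -0.0046, 0.0524]
ee_rot: [0.694, 0.72, -0.0, 0.0]
ft_force: [-0.6, -0.6, -0.2]
grip_width: 0.0515
```

```bash
python3 m.py t4
```

```text
((569.9370727539062, -92.65138244628906), (108.67280578613281, 101.89508819580078), 1.3942674398422241)
[[ 0.5144 -0.043 ]
 [ 0.5169 -0.1449]
 [ 0.6255 -0.1423]
 [ 0.623  -0.0404]]
[-0.5 -0.2  0. ]
```

View pics/t4.png

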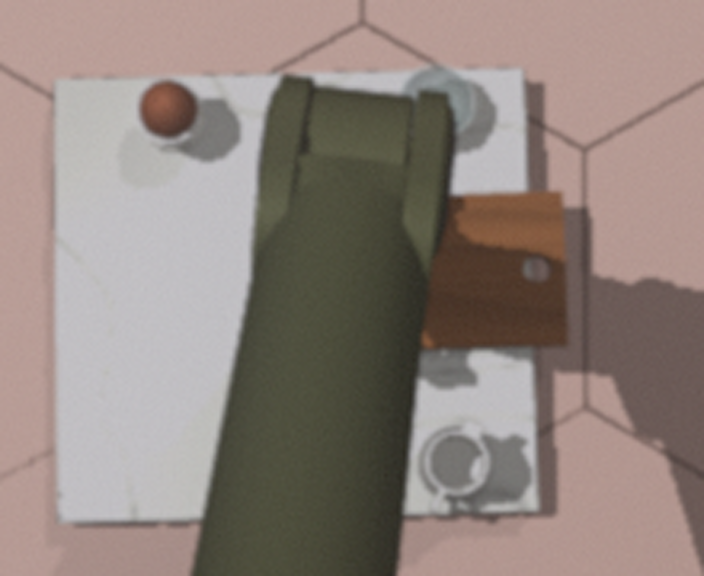

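Here the lead edge mid is at crop (564,268), the overhang is about 22–23 mm, and the tool-based figure gives about 16.5 mm still to go. I'll push that, then back off and rise.

Request:
{"method": "send_rows", "body": {
  "commands": "0 -0.4 0 0 0 0 0.6;0.05 -0.4 0 0 0 0 0.6;0 -0.4 0 0 0 0 0.6;0 -0.3 0 0 0 0 0.6;0 -0.1 0 0 0 0 0.6;0 0 0 0 0 0 0.6;0 0 0 0 0 0 0.6"
}}

```text
time: 9.35
tool_pos: [0.566, -0.0194, 0.0524]
ee_rot: [0.694, 0.72, 0.0, 0.0]
ft_force: [0.9, -0.6, -0.3]
grip_width: 0.051
```

Request:
{"method": "send_rows", "body": {
  "commands": "0 0.5 0 0 0 0 0.6;0 1 0 0 0 0 0.6;0 1.5 0 0 0 0 0.6;0 0 2 0 0 0 0.6;0 0 4 0 0 0 0.6;0 0 4 0 0 0 0.6;0 0 4 0 0 0 0.6;0 4 0 0 0 0 0.6;0 4 0 0 0 0 0.6;0 4 0 0 0 0 0.6;0 4 0 0 0 0 0.6;0 0 0 0 0 0 0.6"
}}

```text
time: 10.55
tool_pos: [0.5639, 0.1808, 0.192]
ee_rot: [0.689, 0.724, 0.001, -0.002]
ft_force: [0.5, 0.8, 0.0]
grip_width: 0.0512
```

```bash
python3 m.py t5
python3 - <<'E'
from workcell import arm
from h import *
f=arm.grab_frame("scene"); cv2.imwrite("pics/s5.png",cv2.resize(f["image"][190:340,220:440],None,fx=3.5,fy=3.5,interpolation=cv2.INTER_CUBIC))
E
```

```text
((570.281494140625, -95.64611053466797), (108.1559829711914, 127.20203399658203), 1.282823085784912)
[[ 0.5148 -0.0333]
 [ 0.5176 -0.1604]
 [ 0.6258 -0.158 ]
 [ 0.6229 -0.0309]]
[ 0.1 -0.   0.3]
```

View pics/t5.png

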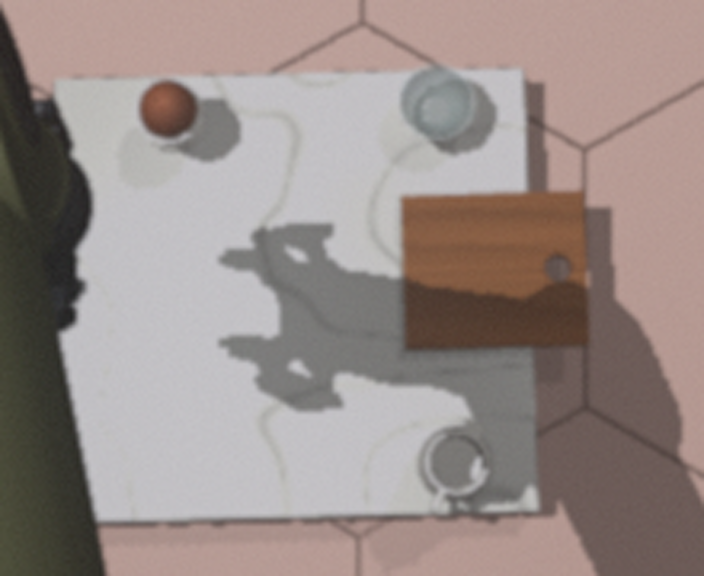

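View pics/s5.png

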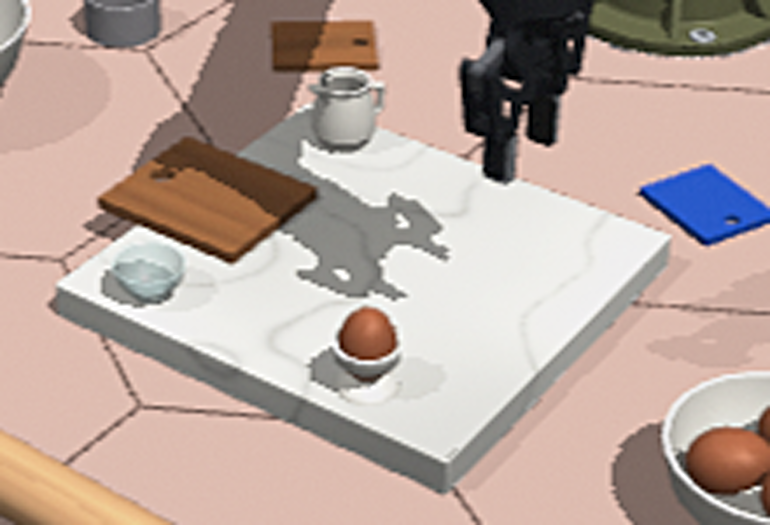

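Run:
```python
from workcell import arm
from h import *
f=arm.grab_frame("top")
g=lambda p,z: ray(f,np.array(p)/3.2+[200,130],z)[:,:2]
L=g([[585,192],[588,344]],.04); B=g([[402,197],[405,350]],.04); S=g([[522,69],[538,513]],.03)
t=(S[0]-S[1])/np.linalg.norm(S[0]-S[1]); n=np.array([t[1],-t[0]])
print("overhang",(L.mean(0)-S.mean(0))@n*1000,"len",np.linalg.norm(L.mean(0)-B.mean(0)),"wid",np.linalg.norm(L[0]-L[1]),"lat",(np.r_[L,B].mean(0)-S.mean(0))@t)
d=L.mean(0)-B.mean(0); print("ang deg",np.degrees(np.arctan2(d@t,d@n)))
# rect-based (pixel contour inset ~1mm)
print((np.array([.5717,-.1592-.0013])-S.mean(0))@n*1000, arm.get_state()["time"])
# depth check
D=f["range_z"]; print("range slab/board",[round(float(np.median(D[v-2:v+3,u-2:u+3])),4) for u,v in [(280,200),(335,205),(375,205),(378,228)]])
```

```text
overhang 39.6975765001282 len 0.12974113739549095 wid 0.10874359286472372 lat 0.012090310924741979
ang deg 0.13919994744511743
39.03504082414346 10.7
range slab/board [1.1981, 1.1862, 1.1881, 1.1821]
```

The overhang is 39–40 mm, the board is square to 0.1°, and the bystanders sit at the same pixels as before. I'm handing it in.

```bash
python3 -c "
from workcell import arm
print(arm.close_job())"
```

```text
the job is handed in; nothing more can be done
None
```

I pushed the larger brown board along the slab with two half-open fingertips held about 3 mm above the marble. Then I backed the arm away and up and handed the job in at about 10.7 s of the 48 s allowed.

Final checks, from the top camera unless noted:

| Check | Measured | Required |
|---|---|---|
| Overhang past the slab edge | 39.7 mm (39.0 mm by a second estimate) | 30–50 mm |
| Angle to the slab | about 0.1° | below 9.7° (0.17 rad) |
| Board centre off the slab's centre line | 12 mm | within 100 mm |

- **Size check:** the board measured 129.7 × 108.7 mm, against 130 × 110 mm given.
- **Flatness:** the board looked flat in both the top and scene views. The range readings were too noisy to confirm this to the millimetre.
- **Bystanders:** the egg cup, pinch bowl and creamer showed no visible shift in the pictures. The arm did not go near the bowls or the cutter on the tiles, and I did not measure those again.
- **Contact:** the highest force I read was about 6 N, when the fingertips touched the slab to find its height. The gripper was clear of everything when I handed in.

One partial reading disagreed along the way. With the arm hiding part of the board mid-push, the fitted angle varied by up to 1.5°. The final, unobstructed view settled it.

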